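# Magnifier changeover at the hardness-testing bench

### The job

The batch of resin-mounted specimens (red pucks) is finished. Swing the reading magnifier well aside off the anvil, collect every puck, the one on the anvil too, in the aluminium scoop tray, tip the tray to empty them all together into the yellow bin, and stand the tray back on the middle of its blue mat. Then lay the brass reference block flat on the middle of the anvil and swing the magnifier back so that its lens is centred over the anvil, leaving the amber jar and the teal case where they are.

Things in the scene. Friction and masses are not known exactly. Their poses are not given: they have to be found in the camera images.
- lens (a point): centre of the magnifier's lens: a clear disc 80 mm across in a white ring (94 mm over the ring), carried level 164 mm above the bench on a white arm that swings level about an upright steel post; lens centre 170 mm from the post's axis. The arm is held by friction (about 2.5 N at its knob moves it) and stays where it is let go
- mag_knob (a point): middle of the red upright knob on the free end of the magnifier's arm, past the lens: cylinder 18 mm in diameter, free from 20 mm below this point (the arm's top) to 20 mm above; 220 mm from the post's axis, in line with the lens. Can be pinched from above and led round; it may turn between the fingers
- pivot (a point): point on the upright swing axis of the magnifier, at the arm's height, at the top of its post (post 24 mm, bearing 40 mm in diameter, all below 176 mm). The stand is fixed
- mag (a joint): swing of the magnifier's arm in rad, counter-clockwise positive seen from above; range -1.4 to 1.4 (0 has no special meaning for the job)
- anvil_top (a point): centre of the top face of the anvil: grey round steel table 90 mm across, its top 40 mm above the bench, on a black slide that runs out from the magnifier's post; 170 mm from the post's axis, so the lens can stand exactly over it. Fixed
- tray_c (a point): middle of the tray's inner floor. Aluminium scoop tray 150 x 130 mm, 0.25 kg; own x runs from the open end to the handle end, z up. Floor 4 mm thick (this point is 4 mm above its underside), walls 4 mm thick, 40 mm high (from the underside), on both sides and at the handle end; the open end at x = -75 mm has no wall or lip. Smooth: pucks slide out when it is tilted beyond about 30 degrees
- tray_grip (a point): grip point of the tray's handle: upright black plate 12 mm thick (along the tray's x), 60 mm wide (along its y), its top edge 16 mm above this point, the rear wall's top 22 mm below it; 81 mm along x and 58 mm above tray_c, axes as tray_c
- mat: blue mat 180 x 150 x 3 mm, where the tray stands at the start; origin at the centre of its underside on the bench, x along the 180 mm side. Fixed
- bin: yellow open bin 220 (its x) x 180 (its y) x 100 mm high, walls 5 mm; origin at the centre of its underside on the bench. Fixed
- block_c (a point): centre of the brass reference block, 50 (x) x 36 (y) x 16 mm (z), 0.2 kg, lying flat on the bench
- P0_c (a point): centre of the red specimen puck that starts on the anvil: upright cylinder 30 mm in diameter, 20 mm high, axis z, 45 g
- P1_c (a point): centre of a red specimen puck like P0, starting upright on the bench; may be absent (two or three of P1 to P4 are there)
- P2_c (a point): centre of a red specimen puck like P0, starting upright on the bench; may be absent (two or three of P1 to P4 are there)
- P3_c (a point): centre of a red specimen puck like P0, starting upright on the bench; may be absent (two or three of P1 to P4 are there)
- P4_c (a point): centre of a red specimen puck like P0, starting upright on the bench; may be absent (two or three of P1 to P4 are there)
- jar: amber jar 60 mm in diameter, 70 mm tall, bystander; origin at its underside
- case: teal instrument case 65 x 110 x 28 mm, bystander; origin at its underside
There are look-alikes about, which are no part of the job. What is shaped like the part that bears P2_c but black or green is not meant.

How it is judged:
By the outcome, as a careful person would: the job done as asked, in the order asked, and still so for the second after the job is handed in, with the robot touching nothing.
Of P1, P2, P3, P4 only 2 to 3 are there at a start; the rules pass over those that are not, and their reading is None.
At some moment in a run one of P1, P2, P3, P4, block may be knocked a few centimetres aside while the robot is not near it.
It also fails if it takes over 210 s, if anything falls off the work surface, if the arm or the gripper's body presses on something with over 40 N, if the wrist force passes 120 N, or if a joint passes its speed limit or range.

### The arm

A 6-joint arm with a two-finger parallel gripper is mounted at the origin on the work surface. World frame = base frame: x ahead of the robot, y to its left, z up, the work surface at z = 0. Lengths are in m, angles in rad, forces in N, time in s.
With the tool pointing down it reaches from about 0.35 to 0.85 m from the base axis. Payload 8.1 kg.
Tool frame: the origin (TCP) lies at the very end of the fingers, on their centre line; the grasp point (between the pads) lies 19 mm behind it; x points along the fingers, y is the direction in which the jaws open and shut, and the axes are right-handed (so a half turn about x gives the same grasp; the last joint's range is limited). The gripper opens to 93 mm and grips with 3 to 60 N. Pads are 15 mm wide; open, the fingers measure 128 mm over their backs; the gripper's body (75 mm by 188 mm) begins 65 mm behind the grasp point.
Start: joints at [-1.401, 0.13, 1.488, -0, 1.523, -0.085], TCP at [0.151, -0.581, 0.219] pointing down, gripper open.
Joint ranges: [-2.96, 2.96], [-0.89, 2.26], [0.02, 2.5], [-1.34, 4.48], [0, 2.73], [-2.66, 2.66]. Speed limits (rad/s): [2.39, 2.39, 2.79, 3.14, 3.14, 3.14].

### API

Orientations are given as a unit quaternion [x, y, z, w].
In Python, from bench import robot, read_camera gives the robot as it stands. The module is installed in compiled form; this text tells all that it offers. Calls block until the motion is done:
- robot.goto(position, orientation): joint-space move of the TCP to a pose.
- robot.servo_line(position, vel=0.15, rot=None): straight line of the TCP; rot=None keeps the orientation; vel is the mean speed in m/s.
- robot.move_j(angles): joint-space move.
- robot.gripper_to(opening, grip_force=None): finger opening in m; grip_force is the grip in N (None keeps the last); returns when the fingers have stopped.
- robot.pause(seconds).
- robot.solve_ik(position, orientation): joint angles nearest the present ones, or None.
- read_camera(name): name is "scene" or "top" or "wrist"; returns a dict with "color" (400x640x3 uint8, red, green, blue), "vfov" (degrees; the focal length in pixels is half the picture's height over the tangent of half this angle, whatever the lens; pixels are square), "cx", "cy" (the principal point, pixels), "world_from_camera" (4x4, takes a point from camera to world coordinates). Camera axes: x right, y up, looking along -z (the intrinsics and any distortion apply to the point x, -y, -z); pixel columns grow to the right and rows downward; lengths in m; the calibration is good to about 2 mm. A picture is of the moment at which its call begins. There is no depth.
A pose or a line that the arm cannot do raises robot.MotionError and nothing moves.
- robot.job_done(): hands the job in, once; it reports no verdict.
Readings, each from a call of its own:
- robot.get_t(): time.
- robot.get_joint_positions(): joint angles.
- robot.get_dq(): joint speeds.
- robot.get_tau(): joint torques, N m.
- robot.get_position(): TCP position.
- robot.get_tool_rot(): TCP orientation.
- robot.get_ft_force(): force on the tool from outside, world axes, zero at the start.
- robot.get_moment(): the same for the moment, N m.
- robot.get_gripper_width(): finger opening in m.
Only numpy, scipy, OpenCV 4.12 (cv2) and the standard library are available. Lean on these libraries where they do the work, as an engineer would, in place of code of your own. Each camera call takes 0.05 s, during which the arm holds its last target.

## Working session

There is one attempt and no reset: what is moved stays moved. The work goes in short steps, each a Python script; the robot and the scene stay as the last script left them, time stands still between calls to the robot, and variables do not carry over. Pictures are saved under pics/ and viewed, and the job is handed in when it is done.

```bash
mkdir -p pics; cat > h.py <<'E'
import numpy as np, cv2
from bench import robot, read_camera
from scipy.spatial.transform import Rotation as R
E
python3 - <<'E'
from h import *
for n in ["scene","top","wrist"]:
    c=read_camera(n); cv2.imwrite(f"pics/{n}0.png",c["color"][:,:,::-1])
    print(n,{k:v for k,v in c.items() if k!="color"})
print(robot.get_t(),robot.get_position(),robot.get_tool_rot())
E
```

```text
scene {'vfov': 42.14081252988638, 'cx': 316.7692435513325, 'cy': 206.19594844744637, 'world_from_camera': array([[ 0.34343765, -0.69380367,  0.63299846,  1.3287819 ],
       [ 0.9390941 ,  0.24481561, -0.24117958, -0.2520242 ],
       [ 0.01236337,  0.67727527,  0.73562583,  1.01296518],
       [ 0.        ,  0.        ,  0.        ,  1.        ]])}
top {'vfov': 51.89393413616254, 'cx': 311.8793721465998, 'cy': 201.1775256594387, 'world_from_camera': array([[ 0.00233966,  0.99584598, -0.09102368,  0.43732761],
       [-0.99993882,  0.00134572, -0.01097942,  0.01451523],
       [-0.01081132,  0.0910438 ,  0.9957882 ,  1.31298744],
       [ 0.        ,  0.        ,  0.        ,  1.        ]])}
wrist {'vfov': 58.55610971289698, 'cx': 314.92616824064544, 'cy': 199.24236670766493, 'world_from_camera': array([[ 0.25192868,  0.94027951,  0.22892439,  0.21333432],
       [-0.96774464,  0.24514511,  0.0580878 , -0.56443462],
       [-0.00150093, -0.23617434,  0.97170954,  0.38447851],
       [ 0.        ,  0.        ,  0.        ,  1.        ]])}
0.15 [ 0.15118801 -0.58017122  0.21780466] [-0.70134688 -0.09037573  0.7014016  -0.0893341 ]
```

View pics/top0.png

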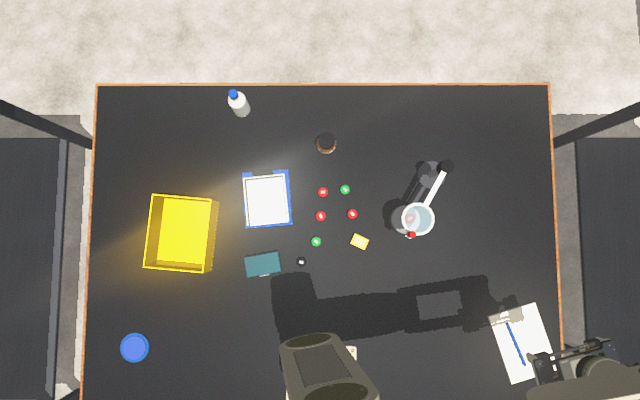

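View pics/scene0.png

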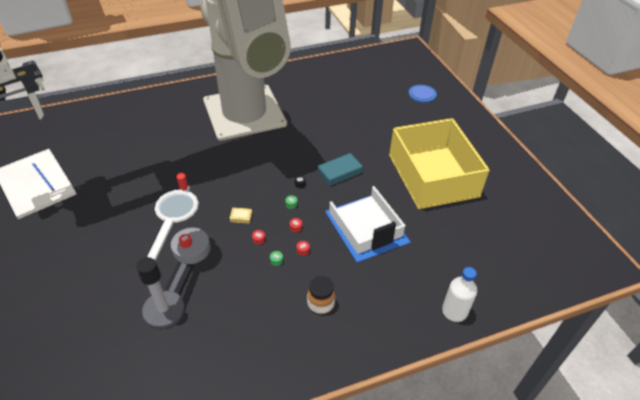

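View pics/wrist0.png

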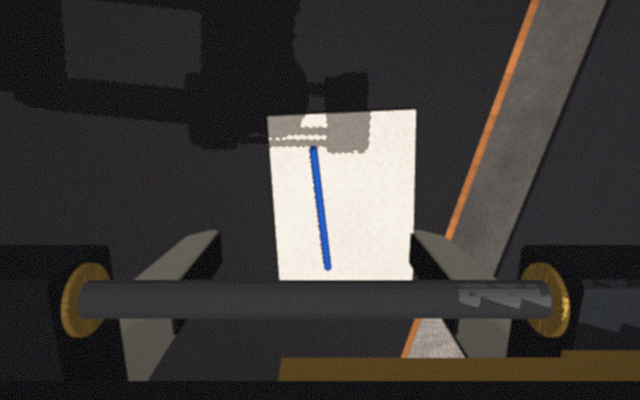

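```bash
cat >> h.py <<'E'
def K(c):
    f=200/np.tan(np.radians(c["vfov"])/2); return f,c["cx"],c["cy"]
def ray(c,u,v):
    f,cx,cy=K(c); d=np.array([(u-cx)/f,-(v-cy)/f,-1.]); T=c["world_from_camera"]
    return T[:3,3],T[:3,:3]@d
def onz(c,u,v,z):
    o,d=ray(c,u,v); return o+d*(z-o[2])/d[2]
def proj(c,p):
    f,cx,cy=K(c); T=c["world_from_camera"]; q=T[:3,:3].T@(np.asarray(p)-T[:3,3]); return cx+f*q[0]/-q[2], cy-f*q[1]/-q[2]
def tri(views):
    A=np.zeros((3,3));b=np.zeros(3)
    for c,u,v in views:
        o,d=ray(c,u,v); d=d/np.linalg.norm(d); M=np.eye(3)-np.outer(d,d); A+=M;b+=M@o
    return np.linalg.solve(A,b)
def blobs(c,name,amin=15):
    hsv=cv2.cvtColor(c["color"],cv2.COLOR_RGB2HSV)
    rg={"red":[((0,130,70),(6,255,255)),((172,130,70),(180,255,255))],"green":[((50,110,60),(80,255,255))],
        "brass":[((18,70,120),(32,255,255))],"blue":[((105,150,80),(125,255,255))],"yellow":[((22,150,80),(34,255,255))],"teal":[((85,80,30),(100,255,255))]}[name]
    m=sum(cv2.inRange(hsv,np.array(a),np.array(b)) for a,b in rg)
    n,l,s,ce=cv2.connectedComponentsWithStats(m)
    return [(ce[i],s[i,4],s[i,:4],(l==i)) for i in range(1,n) if s[i,4]>=amin]
E
python3 - <<'E'
from h import *
t=read_camera("top");s=read_camera("scene")
for n,c in (("top",t),("scene",s)):
  for col in ["red","green","brass","blue","teal","yellow"]:
    for ce,a,bb,_ in blobs(c,col): print(n,col,ce.round(1),a,bb,onz(c,*ce,0.01).round(3))
a=cv2.resize(t["color"][130:285,230:460,::-1],None,fx=3.4,fy=3.4,interpolation=cv2.INTER_CUBIC)
b=cv2.resize(s["color"][150:330,130:420,::-1],None,fx=2.7,fy=2.7,interpolation=cv2.INTER_CUBIC)
cv2.imwrite("pics/tc.png",a);cv2.imwrite("pics/sc.png",b)
E
```

```text
top red [322.6 191.7] 56 [318 187  10  10] [ 0.587 -0.005  0.01 ]
top red [351.8 213.6] 64 [347 209  11  10] [ 0.517 -0.098  0.01 ]
top red [320.3 215.4] 59 [316 211  10  10] [0.511 0.002 0.01 ]
top red [411.5 234.2] 41 [407 231   9   7] [ 0.452 -0.285  0.01 ]
top green [344.5 189.3] 56 [340 185  10  10] [ 0.595 -0.075  0.01 ]
top green [315.6 241. ] 55 [311 237  10   9] [0.43  0.017 0.01 ]
top brass [309.  83.] 15 [302  83  15   1] [0.944 0.039 0.01 ]
top brass [181.1 234.6] 7332 [123 185 111  95] [0.45  0.443 0.01 ]
top brass [359.2 241.2] 123 [350 233  20  17] [ 0.43 -0.12  0.01]
top blue [232.6  93.2] 58 [229  89   8   9] [0.911 0.289 0.01 ]
top blue [287.7 220.7] 27 [281 212  11  13] [0.494 0.105 0.01 ]
top blue [515.8 344.3] 70 [507 324  19  41] [ 0.116 -0.598  0.01 ]
top blue [135.  346.4] 248 [120 332  29  30] [0.104 0.576 0.01 ]
top teal [263.2 264.4] 639 [245 252  36  25] [0.357 0.181 0.01 ]
top yellow [179.3 234. ] 5005 [142 193  74  81] [0.451 0.449 0.01 ]
scene red [181.6 180.3] 154 [176 172  12  18] [ 0.252 -0.239  0.01 ]
scene red [295.5 225.1] 125 [289 218  13  14] [0
[... 355 characters left out ...]
 0.01 ]
scene brass [399.9  20.6] 505 [380   0  41  32] [-0.357  0.726  0.01 ]
scene brass [339.   12.2] 64 [329   4  22  28] [-0.497  0.524  0.01 ]
scene brass [362.1  28.2] 123 [356  20  15  15] [-0.35   0.561  0.01 ]
scene brass [437.3 162.4] 6519 [389 118 101  91] [0.421 0.46  0.01 ]
scene brass [240.2 215.1] 243 [229 207  23  16] [ 0.429 -0.12   0.01 ]
scene blue [370.2 244.8] 543 [326 210  84  52] [0.631 0.156 0.01 ]
scene blue [468.9 273.1] 136 [463 267  13  13] [0.787 0.341 0.01 ]
scene teal [339.6 168.8] 885 [318 153  44  33] [0.353 0.187 0.01 ]
scene yellow [442.1 143. ] 1824 [400 122  85  50] [0.35  0.516 0.01 ]
scene yellow [434.7 182.2] 2186 [391 134  95  74] [0.489 0.414 0.01 ]
```

View pics/tc.png

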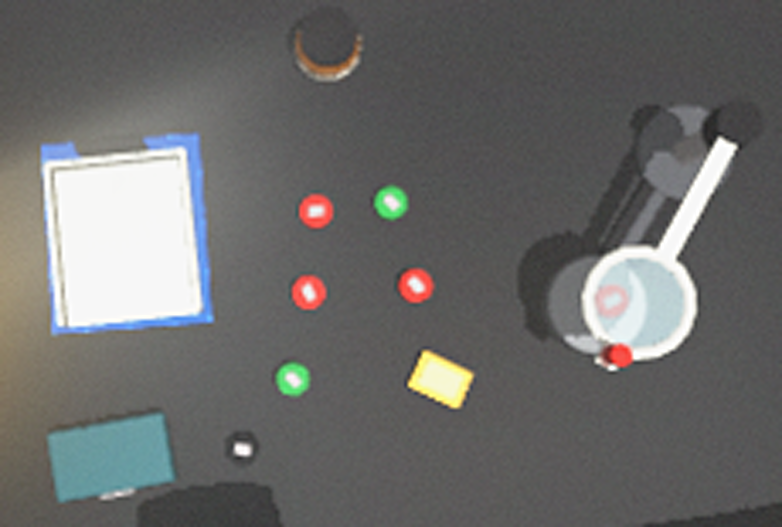

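View pics/sc.png

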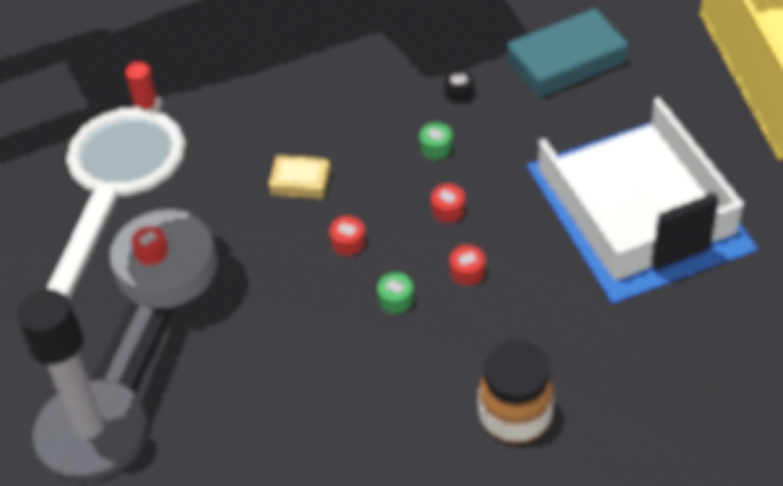

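Three bench pucks fit by colour, red at top-view pixels (322,192), (320,215) and (352,214). The one under the lens at about (410,218) is P0. The green ones (345,189) and (316,241) and the black one (301,262) are look-alikes; the crops confirm this. The tray handle is at its far (+x) end. Next I measure the magnifier.

```bash
python3 - <<'E'
from h import *
t=read_camera("top");s=read_camera("scene")
kt=[b for b in blobs(t,"red") if abs(b[0][0]-411)<6][0][0]; ks=[b for b in blobs(s,"red") if b[0][1]<190][0]
print("knob",tri([(t,*kt),(s,*ks[0])]), onz(t,*kt,.184+.015))
hs=ks[2]; print("knob top scene", onz(s,hs[0]+5,hs[1]+1,.204))
# cap: dark pixels
for n,c,(x0,y0,x1,y1) in (("t",t,(425,150,465,185)),("s",s,(132,255,170,290))):
    g=cv2.cvtColor(c["color"],cv2.COLOR_RGB2GRAY)[y0:y1,x0:x1]; m=(g<38).astype(np.uint8)
    k,l,st,ce=cv2.connectedComponentsWithStats(m)
    for i in range(1,k):
        if st[i,4]>30: print(n,ce[i]+[x0,y0],st[i])
# lens ring: white
for n,c,(x0,y0,x1,y1) in (("t",t,(395,195,445,243)),("s",s,(150,185,205,225))):
    g=c["color"][y0:y1,x0:x1].min(2); m=(g>150).astype(np.uint8)*255
    cs,_=cv2.findContours(m,cv2.RETR_EXTERNAL,cv2.CHAIN_APPROX_NONE); k=max(cs,key=cv2.contourArea)
    e=cv2.fitEllipse(k); print(n,"ring",np.array(e[0])+[x0,y0],e[1:], onz(c,e[0][0]+x0,e[0][1]+y0,.164))
a=np.vstack([cv2.resize(t["color"][140:250,385:465,::-1],(560,770))]); cv2.imwrite("pics/mag.png",a[:600])
b=cv2.resize(s["color"][165:330,115:225,::-1],None,fx=3.6,fy=3.6,interpolation=cv2.INTER_CUBIC);cv2.imwrite("pics/mags.png",b)
E
```

```text
knob [ 0.45025645 -0.24233931  0.19499589] [ 0.45010505 -0.24191996  0.199     ]
knob top scene [ 0.43649514 -0.23897205  0.204     ]
s [150.47906977 275.69767442] [  8  11  20  18 215]
t ring [418.19049072 216.95065689] ((31.322458267211914, 43.65437698364258), 41.07474136352539) [ 0.49857144 -0.26950397  0.164     ]
s ring [175.67603874 206.20038795] ((31.394472122192383, 43.70368194580078), 69.81786346435547) [ 0.4943535  -0.26818406  0.164     ]
```

View pics/mags.png

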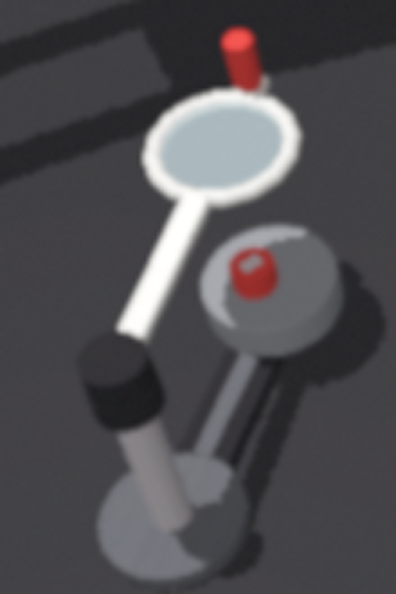

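View pics/mag.png

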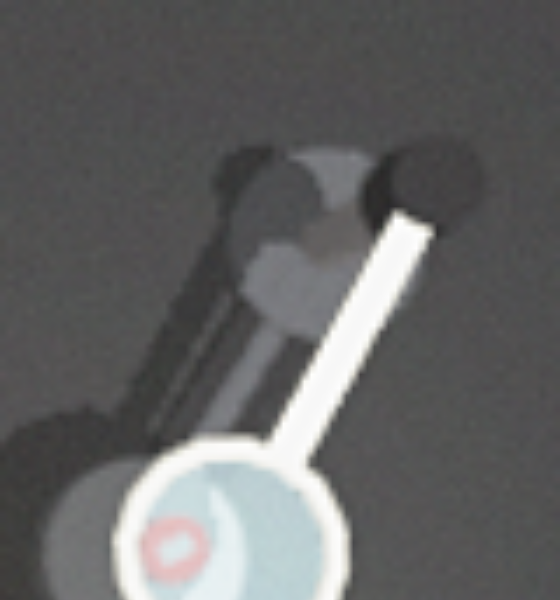

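```bash
python3 - <<'E'
from h import *
t=read_camera("top");s=read_camera("scene")
print("pivot",onz(t,447.6,165.7,.176),onz(s,146.9,265.6,.176),tri([(t,447.6,165.7),(s,146.9,265.6)]))
print("lens",onz(s,176.7,205.8,.166),onz(t,385+232/7,140+552/7,.166))
# knob top face in scene crop (237,40)
print("knobtop",onz(s,115+237/3.6,165+40/3.6,.204), onz(t,412.,233.5,.204))
print("anvil",onz(s,115+270/3.6,165+281/3.6,.04), "base",onz(s,115+172/3.6,165+515/3.6,.01))
for x,y in [(.49,-.49),(.52,-.53),(.58,-.57),(.54,-.55)]:
  for yaw in (0,.8,1.57,2.4): 
    q=R.from_euler('z',yaw)*R.from_matrix(np.array([[0,0,1],[0,1,0],[-1,0,0]]));r=robot.solve_ik([x,y,.19],q.as_quat());print(x,y,yaw,None if r is None else np.round(r,2))
print(R.from_quat(robot.get_tool_rot()).as_matrix().round(2))
E
```

```text
pivot [ 0.64116235 -0.35138947  0.176     ] [ 0.6466661  -0.34844091  0.176     ] [ 0.64224436 -0.35083262  0.17155653]
lens [ 0.4958661  -0.26581674  0.166     ] [ 0.49315401 -0.26876507  0.166     ]
knobtop [ 0.44635759 -0.24109304  0.204     ] [ 0.45197513 -0.24211235  0.204     ]
anvil [ 0.50314795 -0.25886937  0.04      ] base [ 0.64026635 -0.35027015  0.01      ]
0.49 -0.49 0 [-0.86  0.39  1.23 -0.    1.52 -2.43]
0.49 -0.49 0.8 None
0.49 -0.49 1.57 [-0.86  0.39  1.23 -0.    1.52  2.28]
0.49 -0.49 2.4 [-0.86  0.39  1.23 -0.    1.52  1.45]
0.52 -0.53 0 [-0.86  0.53  1.05 -0.    1.56 -2.43]
0.52 -0.53 0.8 None
0.52 -0.53 1.57 [-0.86  0.53  1.05 -0.    1.56  2.28]
0.52 -0.53 2.4 [-0.86  0.53  1.05 -0.    1.56  1.45]
0.58 -0.57 0 [-0.84  0.76  0.73 -0.    1.65 -2.41]
0.58 -0.57 0.8 None
0.58 -0.57 1.57 [-0.84  0.76  0.73 -0.    1.65  2.3 ]
0.58 -0.57 2.4 [-0.84  0.76  0.73 -0.    1.65  1.47]
0.54 -0.55 0 [-0.86  0.62  0.93 -0.    1.59 -2.43]
0.54 -0.55 0.8 None
0.54 -0.55 1.57 [-0.86  0.62  0.93 -0.    1.59  2.28]
0.54 -0.55 2.4 [-0.86  0.62  0.93 -0.    1.59  1.45]
[[-0.    0.25 -0.97]
 [ 0.   -0.97 -0.25]
 [-1.   -0.   -0.  ]]
```

```bash
cat >> h.py <<'E'
B=np.array([[0,0,1],[0,1,0],[-1,0,0]],float)
def down(yaw):  # jaw axis at angle yaw+90deg (mod 180); choose small j6
    return (R.from_euler('z',yaw)*R.from_matrix(B))
def qbest(p,yaw):
    best=None
    for k in (-1,0,1):
        q=down(yaw+k*np.pi).as_quat(); r=robot.solve_ik(p,q)
        if r is not None and (best is None or abs(r[5])<abs(best[0])): best=(r[5],q)
    return best[1]
PIV=np.array([.6422,-.3508])
def arm(a,r): return PIV+r*np.array([np.cos(a),np.sin(a)])
def F(): return np.round(robot.get_ft_force(),1)
E
python3 - <<'E'
from h import *
kn=np.array([.4505,-.2420]); a0=np.arctan2(*(kn-PIV)[::-1]); print(a0)
robot.servo_line([*robot.get_position()[:2],.30],vel=.2)
q=qbest([*kn,.174],np.pi); 
robot.gripper_to(.06,grip_force=15)
robot.goto([*kn,.26],q); robot.servo_line([*kn,.174],vel=.1); print(robot.get_t(),F())
robot.gripper_to(.0,grip_force=15); print("w",robot.get_gripper_width(),robot.get_t(),F())
E
```

```text
2.625372646573596
4.4083 [-0.4 -0.4  0.9]
w 0.01774396937795959 5.15 [ 1.3 -1.  -1.4]
```

```bash
python3 - <<'E'
from h import *
a0=np.arctan2(*(np.array(robot.get_position()[:2])-PIV)[::-1])
for d in np.arange(7,71,7):
    a=a0+np.radians(d); robot.servo_line([*arm(a,.2203),.174],vel=.08)
    f=F(); 
    if d%14==0: print(d,f,robot.get_t())
    if np.hypot(*f[:2])>25: print("stop",d,f); break
robot.gripper_to(.06); robot.servo_line([*robot.get_position()[:2],.27],vel=.2)
print(robot.get_t())
robot.goto([.40,-.35,.35],qbest([.40,-.35,.35],np.pi))
t=read_camera("top");s=read_camera("scene")
cv2.imwrite("pics/t1.png",cv2.resize(t["color"][130:300,230:500,::-1],None,fx=2.9,fy=2.9)); cv2.imwrite("pics/s1.png",cv2.resize(s["color"][120:330,60:340,::-1],None,fx=2.8,fy=2.8))
E
```

```text
14 [-6.3  0.4  2.5] 6.1167
28 [-2.8 -2.   1. ] 7.0833
42 [ 1.1 -1.6  0.5] 8.05
56 [ 1.  -1.6  2.6] 9.0167
70 [ 0.5 -0.5  3. ] 9.9833
11.4667
```

View pics/t1.png

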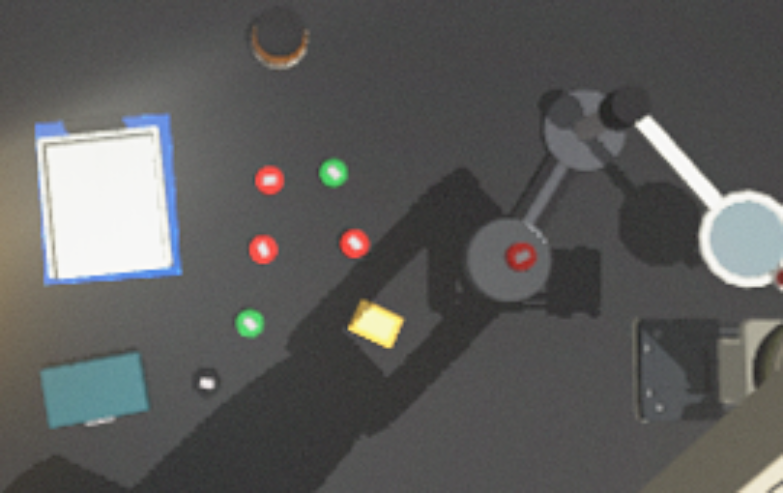

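View pics/s1.png

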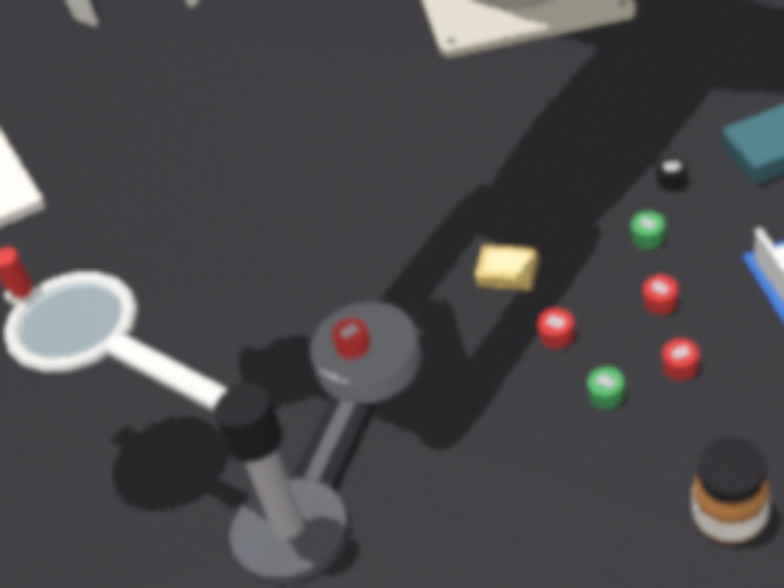

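```bash
cat >> h.py <<'E'
def pucks(c,z=.012):
    return [(b[0],onz(c,*b[0],z)) for b in blobs(c,"red",25)]
E
python3 - <<'E'
from h import *
t=read_camera("top");s=read_camera("scene")
at=(230+509/2.9,130+260/2.9); as_=(60+361/2.8,120+350/2.8)
print("anvil",onz(t,*at,.04),onz(s,*as_,.04))
for c in (t,s):
    for p in pucks(c): print("puck",p[0].round(1),p[1].round(4), "P0z",onz(c,*p[0],.052).round(4))
for c in (t,s):
    hsv=cv2.cvtColor(c["color"],cv2.COLOR_RGB2HSV)
    for b in blobs(c,"brass",80):
        if b[1]<400:
            pts=np.argwhere(b[3])[:,::-1]; w=np.array([onz(c,*p,.013)[:2] for p in pts]).astype(np.float32)
            r=cv2.minAreaRect(w*1000); print("block",b[0],r)
g=t["color"].min(2); m=(g>120).astype(np.uint8); m[:, :230]=0; m[:,300:]=0; m[:160]=0;m[240:]=0
cs,_=cv2.findContours(m,cv2.RETR_EXTERNAL,cv2.CHAIN_APPROX_NONE); k=max(cs,key=cv2.contourArea)
print("tray rect px",cv2.boxPoints(cv2.minAreaRect(k)))
w=np.array([onz(t,*p[0],.043)[:2] for p in k],np.float32)*1000; print(cv2.minAreaRect(w))
cv2.imwrite("pics/tray.png",cv2.resize(t["color"][160:240,230:300,::-1],None,fx=7,fy=7,interpolation=cv2.INTER_CUBIC))
cv2.imwrite("pics/trays.png",cv2.resize(s["color"][180:265,320:415,::-1],None,fx=7,fy=7,interpolation=cv2.INTER_CUBIC))
E
```

```text
anvil [ 0.49674949 -0.26092736  0.04      ] [ 0.50815806 -0.26236683  0.04      ]
puck [322.5 191.6] [ 0.5869 -0.0049  0.012 ] P0z [ 0.5823 -0.0043  0.052 ]
puck [351.7 213.5] [ 0.5172 -0.0974  0.012 ] P0z [ 0.5147 -0.0939  0.052 ]
puck [320.3 215.4] [0.511  0.0021 0.012 ] P0z [0.5087 0.0025 0.052 ]
puck [409.2 217.9] [ 0.5035 -0.2787  0.012 ] P0z [ 0.5014 -0.2697  0.052 ]
puck [504.5 225.2] [ 0.4812 -0.5772  0.012 ] P0z [ 0.4798 -0.559   0.052 ]
puck [ 63.4 216.1] [ 0.2844 -0.5464  0.012 ] P0z [ 0.3261 -0.5346  0.052 ]
puck [295.5 225. ] [0.5104 0.003  0.012 ] P0z [ 0.5431 -0.0072  0.052 ]
puck [258. 237.] [ 0.5164 -0.0971  0.012 ] P0z [ 0.5489 -0.1033  0.052 ]
puck [185.1 241.1] [ 0.4693 -0.2692  0.012 ] P0z [ 0.5036 -0.2685  0.052 ]
puck [302.7 248.2] [ 0.5868 -0.004   0.012 ] P0z [ 0.6165 -0.0139  0.052 ]
block [359.27819549 241.34586466] ((429.11151123046875, -121.08313751220703), (51.74430465698242, 38.0005989074707), 63.491233825683594)
block [465.98924731 379.40322581] ((14.540054321289062, -439.3575134277344), (153.39459228515625, 16.440834045410156), 44.29389190673828)
block [362.128  28.256] ((-351.82305908203125, 565.1857299804688), (53.98714828491211, 107.5970230102539), 66.97945404052734)
block [79.96551724 83.30172414] ((-311.0861511230469, -463.9128112792969), (21.05548858642578, 139.7467803955078), 0.38111940026283264)
block [239.91525424 215.30084746] ((430.0656433105469, -120.83972930908203), (54.15902328491211, 51.79688262939453), 66.32617950439453)
tray rect px [[239.6634  175.63368]
 [284.4159  171.15843]
 [289.5149  222.14854]
 [244.76239 226.6238 ]]
((561.108154296875, 175.32412719726562), (160.2328643798828, 139.26583862304688), 6.114718437194824)
```

View pics/tray.png

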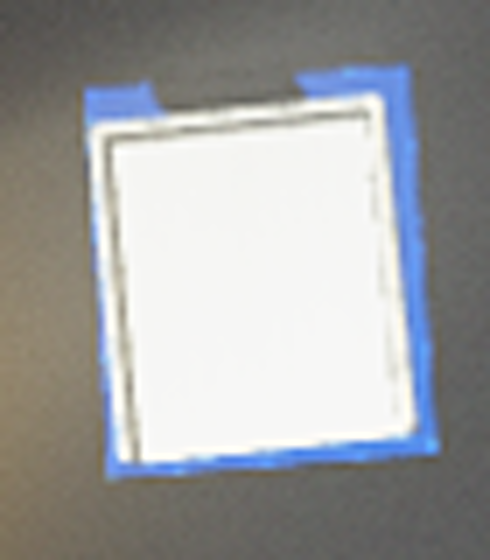

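View pics/trays.png

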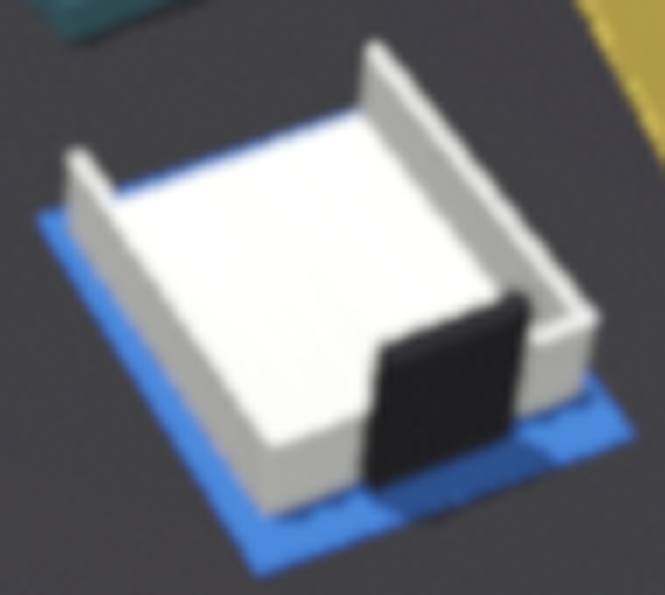

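```bash
python3 - <<'E'
from h import *
t=read_camera("top");s=read_camera("scene")
T=lambda u,v,z:onz(t,230+u/7-.43,160+v/7-.43,z)[:2].round(4)
S=lambda u,v,z:onz(s,320+u/7-.43,180+v/7-.43,z)[:2].round(4)
m=[T(*p,.003) for p in [(87,88),(409,66),(438,452),(107,478)]]; print("mat",m,np.mean(m,0),[np.linalg.norm(m[i]-m[(i+1)%4]).round(3) for i in range(4)], "yaw",[np.degrees(np.arctan2(*(m[0]-m[3])[::-1])),np.degrees(np.arctan2(*(m[1]-m[2])[::-1]))])
print("mat S",[S(*p,.003) for p in [(635,432),(262,577),(40,213)]])
r=[T(*p,.043) for p in [(92,125),(382,95),(412,430),(120,462)]]; print("tray",r,np.mean(r,0),[np.linalg.norm(r[i]-r[(i+1)%4]).round(3) for i in range(4)],np.degrees(np.arctan2(*(r[0]-r[3])[::-1])),np.degrees(np.arctan2(*(r[1]-r[2])[::-1])))
print("tray S",[S(*p,.043) for p in [(600,318),(268,445),(75,150),(375,42)]])
print("tray S bottom",[S(*p,.003) for p in [(585,398),(268,515)]])
h=[S(383,345,.081),S(522,298,.081)];print("handle",h,np.mean(h,0))
E
```

```text
mat [array([0.6509, 0.2547]), array([0.6612, 0.1062]), array([0.4835, 0.0917]), array([0.4714, 0.2424])] [0.56675 0.17375] [np.float64(0.149), np.float64(0.178), np.float64(0.151), np.float64(0.18)] yaw [np.float64(3.919989715704147), np.float64(4.66489737365829)]
mat S [array([0.6493, 0.2584]), array([0.6636, 0.1077]), array([0.4799, 0.0955])]
tray [array([0.6277, 0.2449]), array([0.6413, 0.1154]), array([0.4918, 0.1009]), array([0.4774, 0.2298])] [0.55955 0.17275] [np.float64(0.13), np.float64(0.15), np.float64(0.13), np.float64(0.151)] 5.737012373924578 5.5397880735544955
tray S [array([0.6259, 0.2501]), array([0.6393, 0.1173]), array([0.4887, 0.1049]), array([0.4741, 0.2319])]
tray S bottom [array([0.6292, 0.2486]), array([0.6396, 0.1202])]
handle [array([0.6398, 0.1562]), array([0.6365, 0.2094])] [0.63815 0.1828 ]
```

```bash
cat >> h.py <<'E'
TC=np.array([.5587,.1745]); TY=np.radians(5.6)
def trayp(x,y): return TC+x/1000*np.array([np.cos(TY),np.sin(TY)])+y/1000*np.array([-np.sin(TY),np.cos(TY)])
def pick(xy,z,yaw,f=15,op=.05,hi=.14):
    robot.gripper_to(op,grip_force=f)
    q=qbest([*xy,z],yaw); robot.goto([*xy,hi],q); robot.servo_line([*xy,z],vel=.12)
    fd=F(); robot.gripper_to(0.0,grip_force=f); w=robot.get_gripper_width(); print("pick",np.round(xy,4),"w",round(w,4),fd,round(robot.get_t(),1))
    robot.servo_line([*xy,hi],vel=.2); print(" w",round(robot.get_gripper_width(),4))
    return w
def place(xy,z,yaw,op=.05,hi=.14):
    q=qbest([*xy,z],yaw); robot.goto([*xy,hi],q); robot.servo_line([*xy,z],vel=.12); fd=F()
    robot.gripper_to(op); robot.servo_line([*xy,hi],vel=.2); print("placed",np.round(xy,4),fd,round(robot.get_t(),1))
E
python3 - <<'E'
from h import *
if pick([.502,-.269],.044,np.radians(-30))>.025: place(trayp(50,0),.0125,TY)
t=read_camera("top")
for p in pucks(t): print(p[0].round(1),p[1].round(4))
cv2.imwrite("pics/t2.png",cv2.resize(t["color"][130:300,230:500,::-1],None,fx=2.9,fy=2.9))
E
```

```text
pick [ 0.502 -0.269] w 0.0296 [ 0.2  0.5 -0.1] 15.3
 w 0.0298
placed [0.6085 0.1794] [ 0.1  0.3 -0.7] 21.1
[322.6 191.7] [ 0.5867 -0.0051  0.012 ]
[351.6 213.5] [ 0.5171 -0.0971  0.012 ]
[320.1 215.5] [0.5109 0.0026 0.012 ]
[504.6 225.1] [ 0.4813 -0.5776  0.012 ]
```

View pics/t2.png

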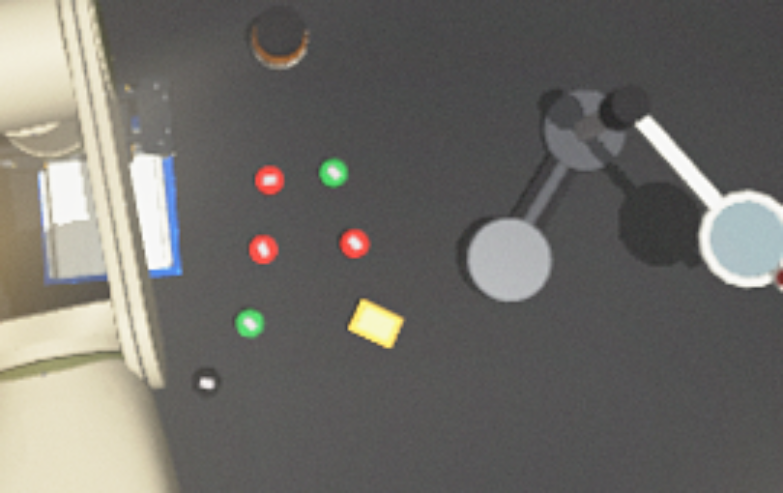

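The lens is aside and P0 is gone from the anvil; three red pucks are still on the bench. Next I loop over them, re-reading the picture before each pick.

```bash
python3 - <<'E'
from h import *
slots=[(17,0),(-16,0),(-49,0)]
t=read_camera("top");s=read_camera("scene")
for n,c,(x0,y0,x1,y1) in (("t",t,(385,198,428,242)),("s",s,(165,222,215,280))):
    g=c["color"][y0:y1,x0:x1].min(2); m=(g>95).astype(np.uint8)
    cs,_=cv2.findContours(m,cv2.RETR_EXTERNAL,cv2.CHAIN_APPROX_NONE); k=max(cs,key=cv2.contourArea); e=cv2.fitEllipse(k); print(n,"anvil",e, onz(c,e[0][0]+x0,e[0][1]+y0,.04))
cv2.imwrite("pics/anv.png",cv2.resize(s["color"][215:290,150:230,::-1],None,fx=7,fy=7))
for sl in slots:
    t=read_camera("top")
    cand=[p[1][:2] for p in pucks(t) if p[1][1]>-.45 and p[1][1]<.07]
    cand.sort(key=lambda p:-p[1])
    if not cand: print("none seen"); break
    c=cand[0]; print(np.round(cand,4).tolist())
    if pick(c,.004,TY)<.025: print("FAIL"); break
    place(trayp(*sl),.0125,TY)
robot.goto([.40,0.0,.35],qbest([.40,0.0,.35],TY))
t=read_camera("top");s=read_camera("scene")
cv2.imwrite("pics/t3.png",cv2.resize(t["color"][130:300,230:500,::-1],None,fx=2.9,fy=2.9)); cv2.imwrite("pics/s3.png",cv2.resize(s["color"][150:330,150:430,::-1],None,fx=2.8,fy=2.8))
E
```

```text
t anvil ((21.272701263427734, 19.506694793701172), (27.48516082763672, 35.4833869934082), 31.622976303100586) [ 0.50339591 -0.26337898  0.04      ]
s anvil ((21.703746795654297, 25.935871124267578), (32.09637451171875, 55.16630935668945), 33.00856399536133) [ 0.5151835  -0.26895168  0.04      ]
[[0.5105, 0.0025], [0.5868, -0.0048], [0.5171, -0.0973]]
pick [0.5105 0.0025] w 0.0299 [0.6 0.2 0.1] 25.6
 w 0.0298
placed [0.5756 0.1762] [ 1.  -1.  -0.3] 31.5
[[0.5865, -0.0049], [0.5171, -0.0971]]
pick [ 0.5865 -0.0049] w 0.0295 [-0.7 -0.5  0.3] 35.9
 w 0.0293
placed [0.5428 0.1729] [-0.2 -0.  -0.3] 41.7
[[0.5169, -0.0972]]
pick [ 0.5169 -0.0972] w 0.0292 [ 0.7 -0.5  0. ] 46.0
 w 0.0295
placed [0.5099 0.1697] [-0.3  0.1  0. ] 51.6
```

View pics/t3.png

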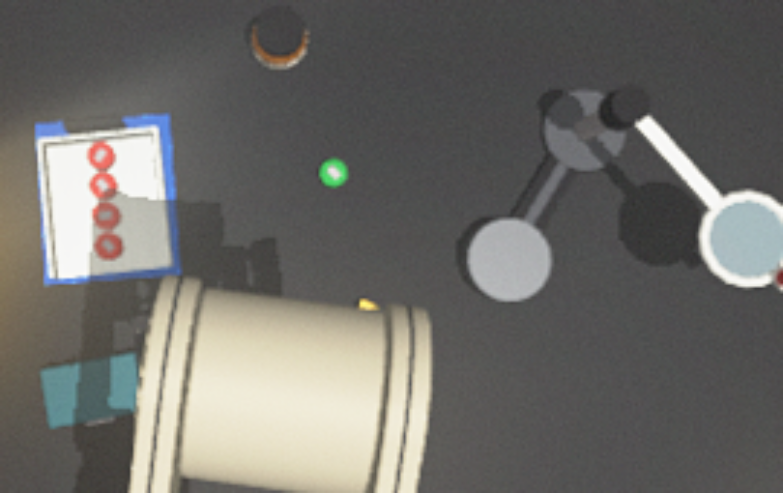

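View pics/s3.png

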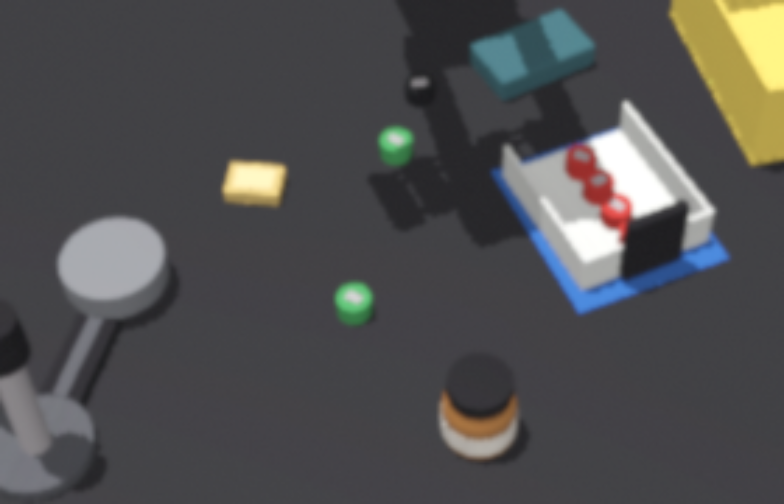

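View pics/anv.png

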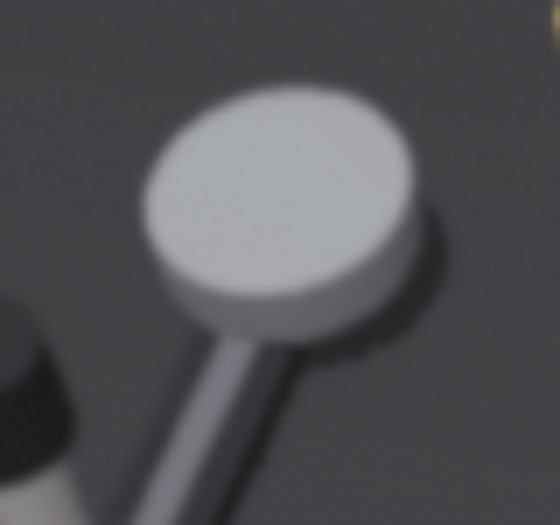

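```bash
python3 - <<'E'
from h import *
t=read_camera("top");s=read_camera("scene")
a,b=onz(s,150+280/7-.43,215+191/7-.43,.04),onz(t,230+509/2.9-.3,130+260/2.9-.3,.04); print("anvil",a,b,np.hypot(*(a[:2]-PIV)),np.hypot(*(b[:2]-PIV)),np.degrees([np.arctan2(*(p[:2]-PIV)[::-1]) for p in (a,b)]))
cv2.imwrite("pics/bt.png",cv2.resize(t["color"][180:285,130:230,::-1],None,fx=5.5,fy=5.5)); cv2.imwrite("pics/bs.png",cv2.resize(s["color"][110:215,380:495,::-1],None,fx=5.5,fy=5.5))
print(robot.get_t())
E
```

```text
anvil [ 0.49917299 -0.25914567  0.04      ] [ 0.4976749  -0.26001958  0.04      ] 0.1698741942380722 0.1706709991775131 [147.3475077  147.86587421]
54.1917
```

View pics/bt.png

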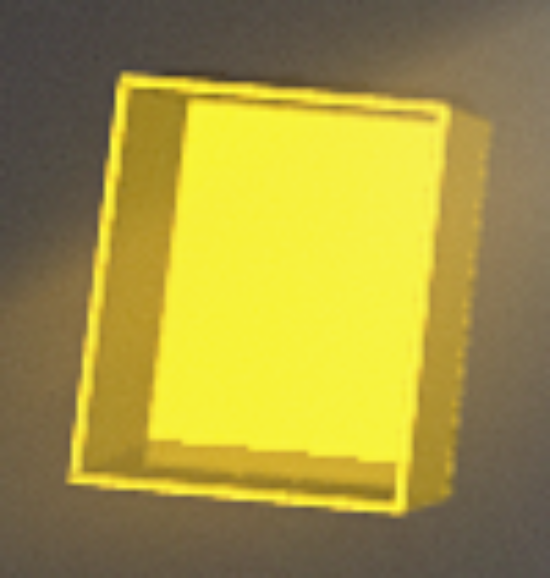

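View pics/bs.png

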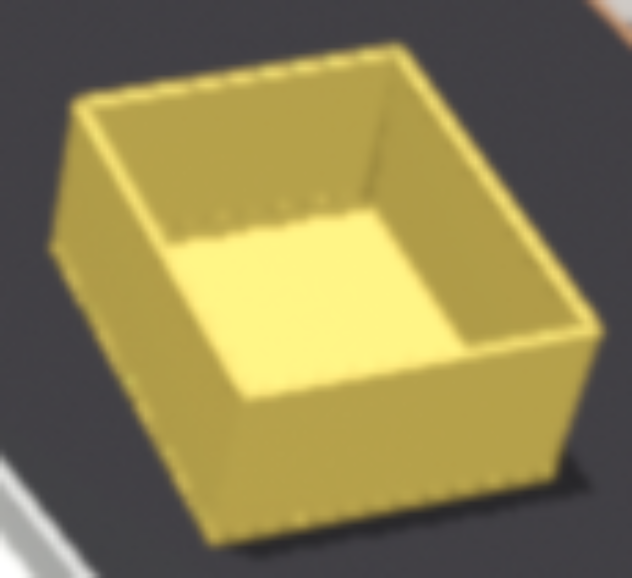

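```bash
cat >> h.py <<'E'
def tray_tool(lip,yaw,tilt,flip,tw=0.0):
    """lip: world point of middle of floor's open edge; returns TCP pos, quat"""
    Rt=R.from_euler('z',yaw)*R.from_euler('y',-tilt)
    g=np.array(lip)+Rt.apply([.156,0,.058])
    Rq=Rt*R.from_euler('z',flip*np.pi/2)*R.from_matrix(B)
    return g+Rq.apply([.019,0,0]), Rq.as_quat()
E
python3 - <<'E'
from h import *
t=read_camera("top");s=read_camera("scene")
c=[onz(t,130+u/5.5-.4,180+v/5.5-.4,.1)[:2].round(4) for u,v in [(122,73),(447,105),(405,515),(70,482)]]; print(c,np.mean(c,0),np.degrees(np.arctan2(*(c[0]-c[3])[::-1])),np.degrees(np.arctan2(*(c[1]-c[2])[::-1])))
c2=[onz(s,380+u/5.5-.4,110+v/5.5-.4,.1)[:2].round(4) for u,v in [(600,330),(245,400),(75,103),(400,45)]]; print(c2,np.mean(c2,0))
bc=np.mean(c,0)
for flip in (1,-1):
  for yd in (-8,0,20,40):
    row=[]
    for ti in (0,20,40,55):
        p,q=tray_tool([bc[0]+.03*np.cos(np.radians(yd)),bc[1]+.03*np.sin(np.radians(yd)),.15 if ti==0 else .11],np.radians(yd),np.radians(ti),flip); r=robot.solve_ik(p,q); row.append(None if r is None else np.round(r,2).tolist())
    print(flip,yd,row)
  x=TC-.075*np.array([np.cos(TY),np.sin(TY)]); p,q=tray_tool([*x,.007],TY,0,flip); r=robot.solve_ik(p,q); print("grasp",flip,p,r)
E
```

```text
[array([0.5724, 0.5053]), array([0.5552, 0.3282]), array([0.3361, 0.3452]), array([0.3529, 0.5249])] [0.45415 0.4259 ] -5.102627688028196 -4.4366985721521806
[array([0.5702, 0.5083]), array([0.5564, 0.329 ]), array([0.3374, 0.3491]), array([0.3501, 0.5294])] [0.453525 0.42895 ]
1 -8 [[0.49, 0.57, 1.01, -0.0, 1.57, -2.51], [0.63, 0.27, 1.41, -0.26, 1.22, -2.31], [0.83, 0.05, 1.69, -0.65, 1.06, -1.94], [1.0, -0.01, 1.86, -1.02, 1.06, -1.58]]
1 0 [[0.52, 0.61, 0.94, -0.0, 1.59, -2.62], [0.64, 0.28, 1.39, -0.22, 1.19, -2.45], [0.81, 0.02, 1.73, -0.6, 0.96, -2.09], [0.97, -0.09, 1.94, -1.01, 0.92, -1.69]]
1 20 [None, None, [0.74, -0.06, 1.8, -0.36, 0.77, -2.57], [0.84, -0.26, 2.09, -0.8, 0.57, -2.13]]
1 40 [None, None, None, None]
grasp 1 [0.63931342 0.18240421 0.046     ] None
-1 -8 [[0.49, 0.57, 1.01, -0.0, 1.57, 0.63], [0.63, 0.27, 1.41, -0.26, 1.22, 0.83], [0.83, 0.05, 1.69, -0.65, 1.06, 1.2], [1.0, -0.01, 1.86, -1.02, 1.06, 1.56]]
-1 0 [[0.52, 0.61, 0.94, -0.0, 1.59, 0.52], [0.64, 0.28, 1.39, -0.22, 1.19, 0.69], [0.81, 0.02, 1.73, -0.6, 0.96, 1.05], [0.97, -0.09, 1.94, -1.01, 0.92, 1.45]]
-1 20 [[0.6, 0.71, 0.81, -0.0, 1.62, 0.25], [0.65, 0.3, 1.37, -0.11, 1.14, 0.34], [0.74, -0.06, 1.8, -0.36, 0.77, 0.58], [0.84, -0.26, 2.09, -0.8, 0.57, 1.01]]
-1 40 [[0.68, 0.75, 0.76, -0.0, 1.64, -0.02], [0.67, 0.3, 1.37, 0.01, 1.12, -0.03], [0.66, -0.09, 1.83, 0.03, 0.7, -0.05], [0.66, -0.35, 2.15, 0.09, 0.38, -0.11]]
grasp -1 [0.63931342 0.18240421 0.046     ] [ 2.00839289e-01  4.34819399e-01  1.44974538e+00 -4.44089210e-16
  1.25702787e+00  1.03100851e-01]
```

```bash
python3 - <<'E'
from h import *
lip0=np.array([*(TC-.075*np.array([np.cos(TY),np.sin(TY)])),.007])
up=np.array([0,0,.002])
p,q=tray_tool(lip0,TY,0,-1); p=p+up
robot.gripper_to(.045,grip_force=50)
robot.goto([p[0],p[1],.15],q); robot.servo_line(p,vel=.1); print(F())
robot.gripper_to(0,grip_force=50); print("w",robot.get_gripper_width(),F(),robot.get_t())
robot.servo_line(p+[0,0,.03],vel=.06); print(F(),robot.get_gripper_width(),robot.get_t())
s=read_camera("scene");t=read_camera("top")
cv2.imwrite("pics/s4.png",cv2.resize(s["color"][150:330,250:430,::-1],None,fx=3.2,fy=3.2))
E
```

```text
[-0.1  0.4  0.2]
w 0.01164045328708857 [-0.6 -0.2  2. ] 57.8
[-0.8  0.1 -4.8] 0.011720906280887771 58.45
```

View pics/s4.png

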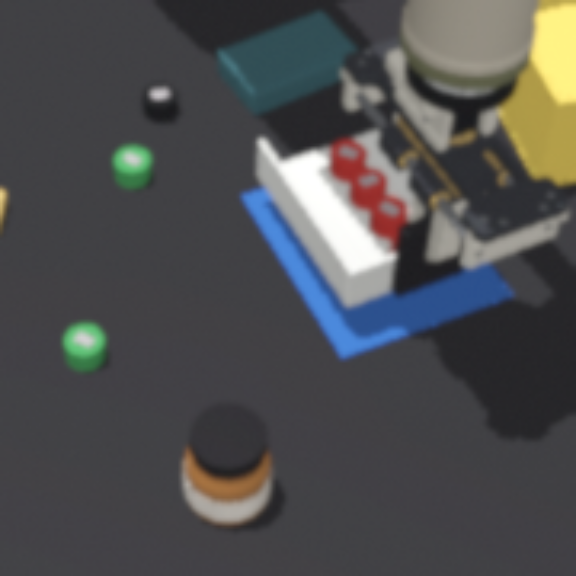

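The tray is lifted level with the pucks in it. Next I carry it to the bin and tip.

```bash
python3 - <<'E'
from h import *
BC=np.array([.454,.427]); by=np.radians(-4.8); ax=np.array([np.cos(by),np.sin(by)])
off=np.array([0,0,.002])
p=np.array(robot.get_position()); robot.servo_line(p+[0,0,.14],vel=.15)
L=BC+.03*ax
P,q=tray_tool([*L,.18],by,0,-1); robot.servo_line(P,vel=.15,rot=q); print(F(),robot.get_t(),robot.get_gripper_width())
P,q=tray_tool([*L,.125],by,0,-1); robot.servo_line(P,vel=.12,rot=q)
for ti,z in ((12,.12),(24,.115),(36,.11),(46,.108),(56,.108)):
    P,q=tray_tool([*L,z],by,np.radians(ti),-1); robot.servo_line(P,vel=.08,rot=q)
robot.pause(.6); print(F(),robot.get_t(),robot.get_gripper_width())
for n in ("scene","top"):
    s=read_camera(n); r=s["color"][90:260,330:560] if n=="scene" else s["color"][150:300,100:300]
    cv2.imwrite(f"pics/pour_{n}.png",cv2.resize(r[:,:,::-1],None,fx=3.2,fy=3.2))
E
```

```text
[ 1.1 -0.2 -4. ] 61.3083 0.011842391303431206
[-0.1 -0.3 -3.9] 65.05 0.011522855771124198
```

View pics/pour_scene.png

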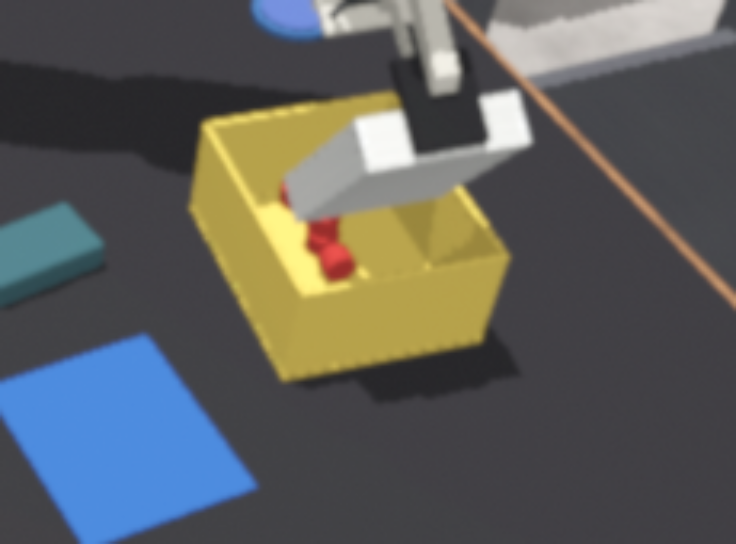

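View pics/pour_top.png

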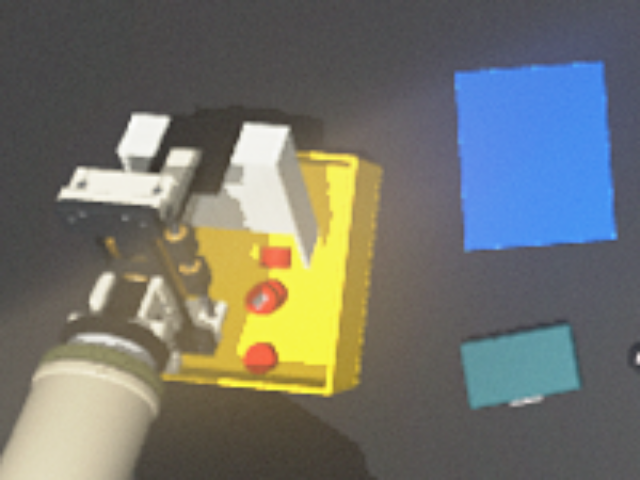

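```bash
python3 - <<'E'
from h import *
BC=np.array([.454,.427]); by=np.radians(-4.8); ax=np.array([np.cos(by),np.sin(by)])
L=BC+.03*ax
P,q=tray_tool([*L,.15],by,np.radians(56),-1); robot.servo_line(P,vel=.12)
P,q=tray_tool([*L,.18],by,np.radians(28),-1); robot.servo_line(P,vel=.12,rot=q)
P,q=tray_tool([.49,.20,.18],TY,0,-1); robot.servo_line(P,vel=.15,rot=q)
print(F(),robot.get_t(),robot.get_gripper_width())
t=read_camera("top");s=read_camera("scene")
cv2.imwrite("pics/e_t.png",cv2.resize(t["color"][150:300,100:340,::-1],None,fx=3.2,fy=3.2))
cv2.imwrite("pics/e_s.png",cv2.resize(s["color"][90:290,270:500,::-1],None,fx=3,fy=3))
for n,c in(("t",t),("s",s)):
    for b in blobs(c,"red",8): print(n,b[0].round(1),b[1])
E
```

```text
[ 0.   0.8 -2.5] 67.95 0.011990596538620335
t [504.5 225.2] 69
t [180.3 244. ] 18
t [180.7 260.8] 42
s [ 63.4 216.1] 165
```

View pics/e_t.png

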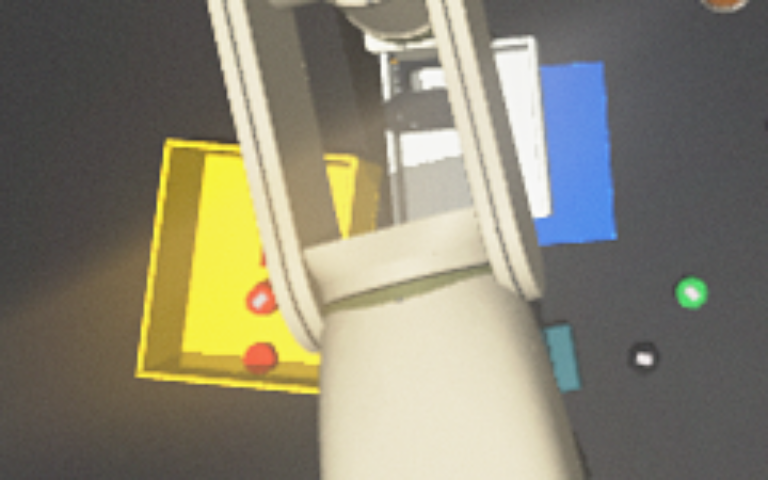

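View pics/e_s.png

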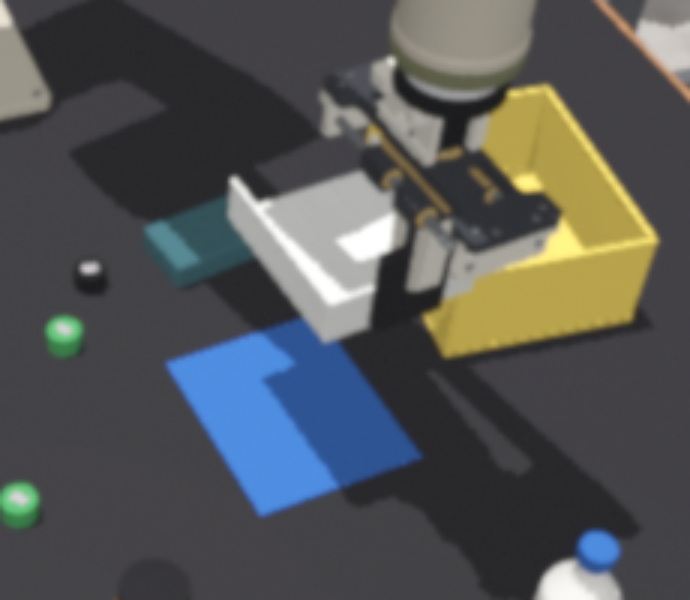

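```bash
python3 - <<'E'
from h import *
t=read_camera("top");s=read_camera("scene")
c=np.array([onz(t,100+u/3.2-.35,150+v/3.2-.35,.003)[:2] for u,v in [(456,72),(604,62),(617,240),(466,250)]]); print(c.round(4),c.mean(0))
d=np.array([onz(s,270+u/3-.33,90+v/3-.33,.003)[:2] for u,v in [(165,362),(420,457),(262,517)]]);print(d.round(4),(d[0]+d[1])/2)
E
```

```text
[[0.6508 0.2542]
 [0.6611 0.1049]
 [0.4819 0.0906]
 [0.4717 0.2411]] [0.56637877 0.17272088]
[[0.4805 0.0936]
 [0.6508 0.2559]
 [0.6636 0.1078]] [0.56566305 0.17475665]
```

```bash
python3 - <<'E'
from h import *
MC=np.array([.566,.174]); my=np.radians(4.3); ax=np.array([np.cos(my),np.sin(my)])
lip=[*(MC-.075*ax),.007]
p,q=tray_tool(lip,my,0,-1)
robot.servo_line(p+[0,0,.08],vel=.15,rot=q); robot.servo_line(p+[0,0,.012],vel=.08)
f0=F()
for dz in (.005,.004,.003,.002,.001):
    robot.servo_line(p+[0,0,dz],vel=.02); f=F(); print(dz,f)
    if f[2]-f0[2]>2: break
robot.gripper_to(.03); robot.servo_line(p+[0,0,.09],vel=.15); print(robot.get_t())
robot.goto([.42,-.1,.35],qbest([.42,-.1,.35],0))
t=read_camera("top");s=read_camera("scene")
for b in blobs(t,"brass",80): print(b[0],b[1])
cv2.imwrite("pics/f_t.png",cv2.resize(t["color"][130:300,130:380,::-1],None,fx=3.2,fy=3.2))
cv2.imwrite("pics/f_s.png",cv2.resize(s["color"][180:265,320:415,::-1],None,fx=7,fy=7,interpolation=cv2.INTER_CUBIC))
E
```

```text
0.005 [ 0.5  1.  -2. ]
0.004 [ 0.2  0.5 -2.9]
0.003 [ 1.   0.5 -2.3]
0.002 [ 0.4  0.4 -1.7]
0.001 [-3.2 -1.5  5.5]
72.7583
[183.76196898 231.00826028] 5932
```

View pics/f_t.png

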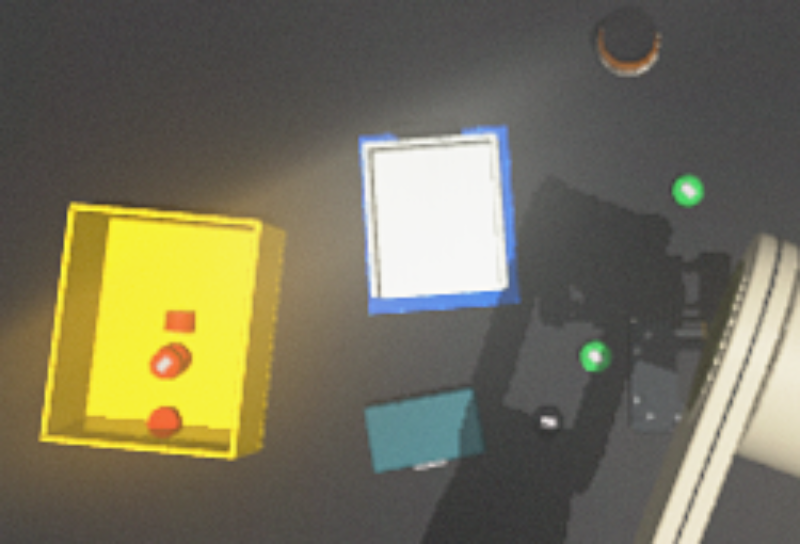

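View pics/f_s.png

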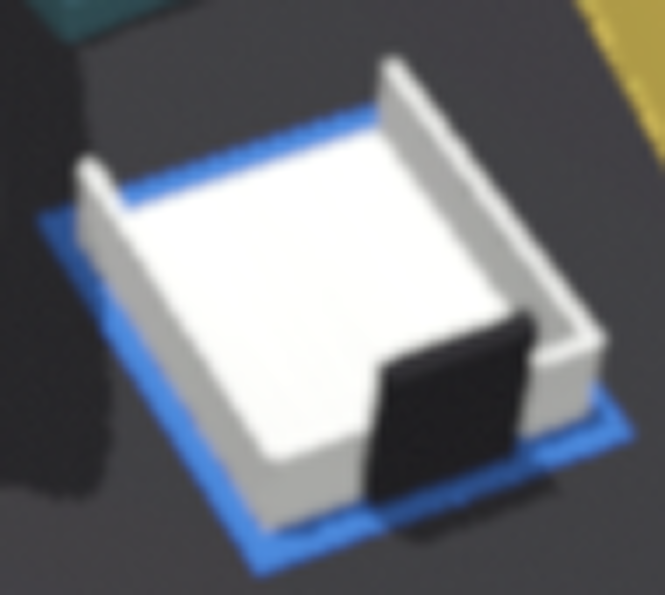

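```bash
python3 - <<'E'
from h import *
robot.goto([.38,.22,.35],qbest([.38,.22,.35],0))
t=read_camera("top");s=read_camera("scene")
for n,c in (("t",t),("s",s)):
    for b in blobs(c,"brass",80):
        if b[1]<400 and abs(onz(c,*b[0],.013)[1])<.3 and onz(c,*b[0],.013)[0]>.3:
            m=b[3].astype(np.uint8); cs,_=cv2.findContours(m,cv2.RETR_EXTERNAL,cv2.CHAIN_APPROX_NONE)
            w=np.array([onz(c,*p[0],.014)[:2] for p in cs[0]],np.float32)
            r=cv2.minAreaRect(w*1000); print(n,"block",b[0],b[1],onz(c,*b[0],.014).round(4),r)
cv2.imwrite("pics/g_t.png",cv2.resize(t["color"][200:270,320:430,::-1],None,fx=6,fy=6))
E
```

```text
t block [359.1459854  241.16058394] 137 [ 0.4301 -0.12    0.014 ] ((429.425537109375, -120.36190795898438), (53.08336639404297, 37.97137451171875), 63.49129104614258)
s block [240.19834711 215.11570248] 242 [ 0.433  -0.1207  0.014 ] ((430.535400390625, -120.24669647216797), (56.042789459228516, 51.6800651550293), 70.52532958984375)
```

View pics/g_t.png

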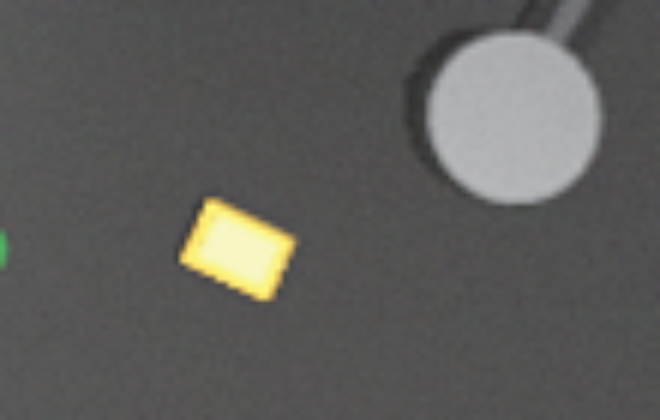

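```bash
python3 - <<'E'
from h import *
t=read_camera("top"); print(onz(t,320+515/6-.4,200+117/6-.4,.04))
AN=np.array([.4985,-.2597])
w=pick([.430,-.1202],.003,np.radians(63.5),f=25,op=.06)
if w>.03:
    place(AN,.0435,np.radians(-32),op=.055,hi=.15)
robot.goto([.38,.05,.35],qbest([.38,.05,.35],0))
t=read_camera("top");s=read_camera("scene")
for n,c in (("t",t),("s",s)):
    for b in blobs(c,"brass",80):
        o=onz(c,*b[0],.054)
        if b[1]<400 and -.4<o[1]<-.1 and o[0]>.3: print(n,b[0],b[1],o)
cv2.imwrite("pics/k_t.png",cv2.resize(t["color"][180:270,340:470,::-1],None,fx=6,fy=6))
cv2.imwrite("pics/k_s.png",cv2.resize(s["color"][200:300,140:260,::-1],None,fx=6,fy=6))
E
```

```text
[ 0.49846479 -0.26070018  0.04      ]
pick [ 0.43   -0.1202] w 0.036 [ 0.9  0.2 -0.1] 80.6
 w 0.0358
placed [ 0.4985 -0.2597] [-0.2  0.  -2.7] 85.0
t [405.63703704 218.65925926] 135 [ 0.49914099 -0.25831926  0.054     ]
s [189.33624454 239.89519651] 229 [ 0.5050435  -0.25845133  0.054     ]
```

View pics/k_t.png

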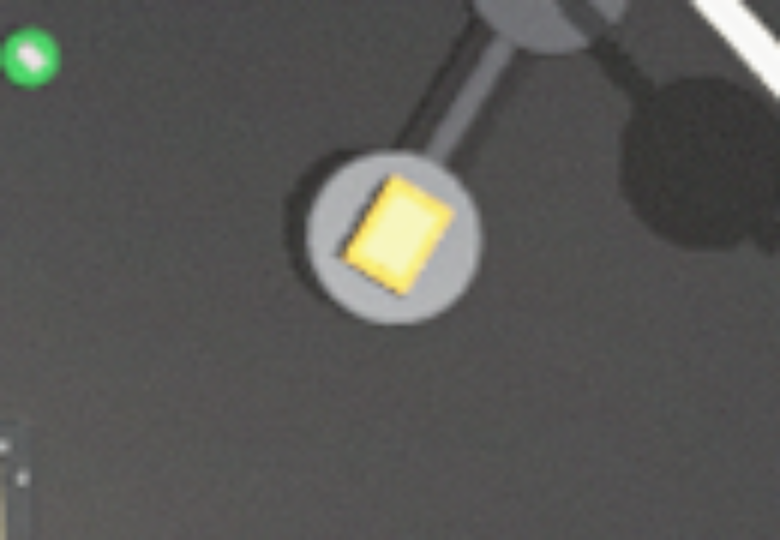

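View pics/k_s.png

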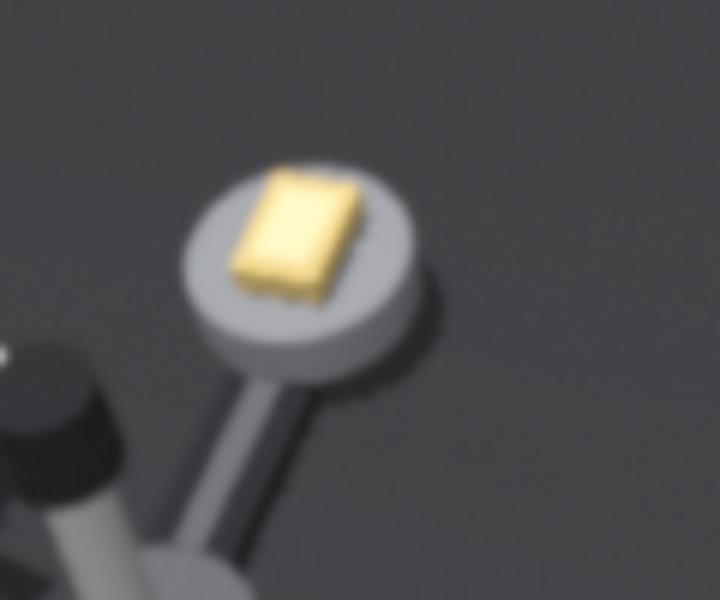

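```bash
python3 - <<'E'
from h import *
t=read_camera("top");s=read_camera("scene")
kt=[b for b in blobs(t,"red") if b[0][0]>480][0][0]; kc=onz(t,*kt,.195)[:2]
a1=np.radians(220.4); kn=arm(a1,.2203); print(kc,kn)
q=qbest([*kn,.174],np.pi)
robot.gripper_to(.06,grip_force=15)
robot.goto([*kn,.27],q); robot.servo_line([*kn,.174],vel=.1); f=F()
robot.gripper_to(0.,grip_force=15); print(robot.get_gripper_width(),f,F(),robot.get_t())
for a in np.radians(np.linspace(220.4,147.7,11)[1:]):
    robot.servo_line([*arm(a,.2203),.174],vel=.08)
    if np.hypot(*F()[:2])>25: print("stop",a,F()); break
robot.pause(.3); print(F(),robot.get_t())
robot.gripper_to(.06); robot.servo_line([*robot.get_position()[:2],.28],vel=.15)
robot.goto([.38,.1,.35],qbest([.38,.1,.35],0)); print(robot.get_t())
t=read_camera("top");s=read_camera("scene")
cv2.imwrite("pics/m_t.png",cv2.resize(t["color"][140:250,370:470,::-1],None,fx=5,fy=5))
cv2.imwrite("pics/m_s.png",cv2.resize(s["color"][160:300,130:260,::-1],None,fx=4,fy=4))
kt=[b for b in blobs(t,"red") if b[0][0]>380][0][0]; print("knob",kt,onz(t,*kt,.195))
for b in blobs(s,"red"): print(b[0],b[2])
E
```

```text
[ 0.47500646 -0.49395389] [ 0.47443311 -0.49358081]
0.017915112274805172 [ 0.  -0.2 -0.3] [-0.6 -1.5 -0.1] 90.8917
[ 1.4  1.6 -7. ] 96.1917
99.9917
knob [407.97560976 232.        ] [ 0.45611721 -0.23341268  0.195     ]
[429.22594142 161.19665272] [418 146  22  31]
[186.20610687 181.10687023] [181 173  11  17]
```

View pics/m_t.png

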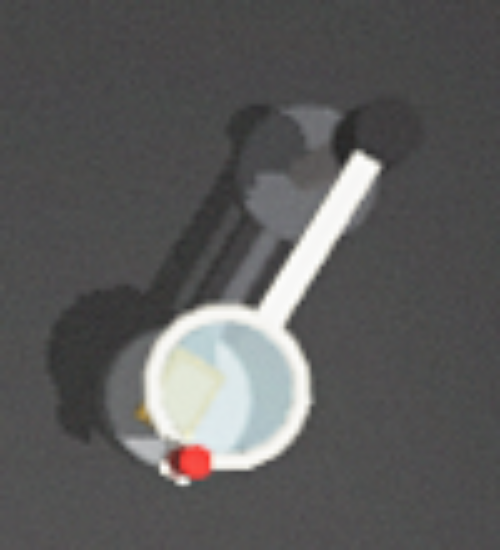

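View pics/m_s.png

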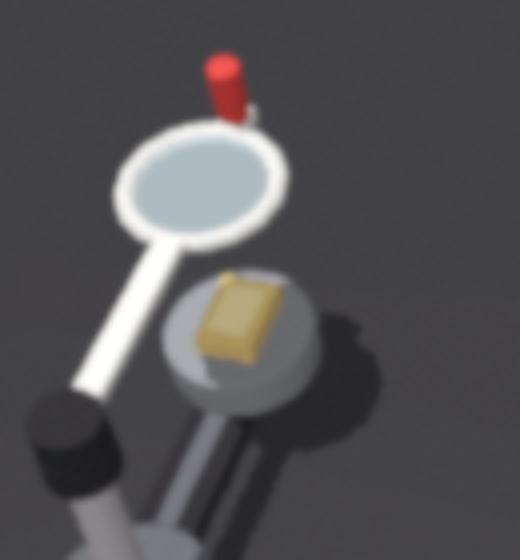

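```bash
python3 - <<'E'
from h import *
t=read_camera("top");s=read_camera("scene")
a=(370+229/5-.4,140+387/5-.4); b=(130+201/4-.4,160+185/4-.4)
print("lens",onz(t,*a,.164),onz(s,*b,.164),tri([(t,*a),(s,*b)]),"expected",arm(np.radians(147.7),.17))
kt=[x for x in blobs(t,"red") if x[0][0]>380][0][0]; ks=[x for x in blobs(s,"red") if x[0][0]<250][0][0]
k=tri([(t,*kt),(s,*ks)]); print("knob",k,np.degrees(np.arctan2(*(k[:2]-PIV)[::-1])))
cv2.imwrite("pics/z_t.png",t["color"][:,:,::-1]); print(len(blobs(t,"red",25)),robot.get_t())
E
```

```text
lens [ 0.49841996 -0.26173746  0.164     ] [ 0.49636098 -0.25932515  0.164     ] [ 0.49847164 -0.26018948  0.16655708] expected [ 0.49850549 -0.2599601 ]
knob [ 0.45620533 -0.23300123  0.1949903 ] 147.65208366005282
1 100.1917
```

View pics/z_t.png

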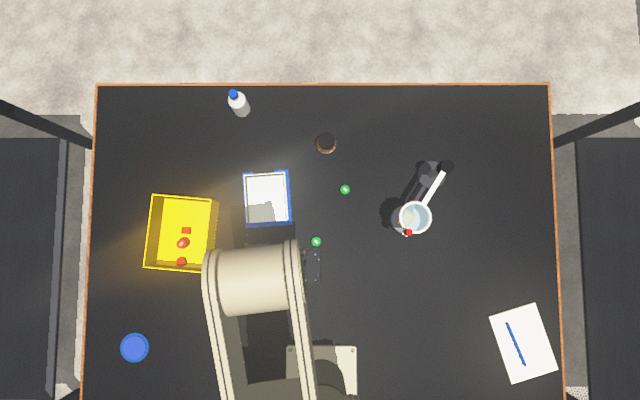

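```bash
python3 - <<'E'
from h import *
t=read_camera("top");s=read_camera("scene")
a=cv2.resize(t["color"][215:275,150:215,::-1],(390,360),interpolation=cv2.INTER_CUBIC);b=cv2.resize(s["color"][120:210,385:490,::-1],(400,360),interpolation=cv2.INTER_CUBIC)
cv2.imwrite("pics/bin.png",np.hstack([a,b]))
E
```

```text
(no output)
```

View pics/bin.png

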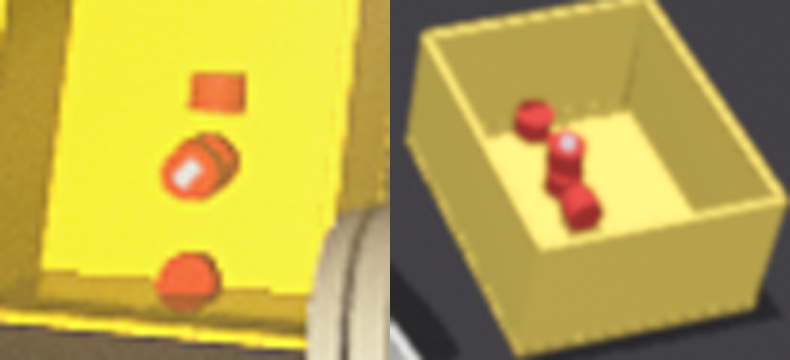

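All four pucks are in the bin, one of them standing on another. I'm handing the job in.

```bash
python3 -c "
from h import *
robot.job_done(); print(robot.get_t())"
```

```text
the job is handed in; nothing more can be done
the job is handed in; nothing more can be done
```

The job is finished and handed in at about 100 s. I swung the magnifier about 70° aside and collected all four red pucks (P0 and three from the bench) in the tray. I tipped them together into the yellow bin and stood the tray back on its mat. Then I laid the brass block on the anvil and swung the lens back over it. I moved neither the jar nor the case.

Last checks:
- **Pucks:** all four are seen in the bin, one standing on another. The wrist load dropped about 1.8 N after tipping, which matches four pucks.
- **Tray:** it looks centred on the mat in both views, but I took no new numeric reading after setting it down.
- **Block:** it lies flat on the anvil, and the top view puts it within about 2 mm of the middle. The scene view read about 6 mm further out in x, but that view also takes in the block's side face, so I trusted the top view.
- **Lens:** the two views together put its centre at (0.498, -0.260), within about 1 mm of the measured anvil centre. Read separately, the views differ by about 3 mm.

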